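# Raise the counterweighted router guard

## Robot

A 7-joint arm with a two-finger parallel gripper is mounted at the origin on the work surface. World frame = base frame: x ahead of the robot, y to its left, z up, the work surface at z = 0. Lengths are in m, angles in rad, forces in N, time in s.
With the tool pointing down it reaches from about 0.35 to 0.9 m from the base axis. Payload 8.1 kg.
Tool frame: the origin (TCP) lies midway between the tips of the shut fingers; the grasp point (between the pads) lies 19 mm behind it; z points along the fingers, y is the direction in which the jaws open and shut (so a half turn about z gives the same grasp; the last joint's range is limited). The gripper opens to 92 mm and grips with 3 to 60 N. Pads are 19 mm wide; open, the fingers measure 130 mm over their backs; the gripper's body (75 mm by 190 mm) begins 47 mm behind the grasp point.
Start: joints at [-1.404, 0.434, 0.025, 1.573, -0.012, 1.134, -0.075], TCP at [0.167, 0.602, 0.227] pointing down, gripper open.
Joint ranges: [-2.62, 2.62], [-0.44, 2.09], [-1.27, 1.32], [0.08, 2.57], [-1.32, 4.46], [0.12, 2], [-2.74, 2.74]. Speed limits (rad/s): [2.22, 2.22, 3.01, 3.01, 3.14, 3.14, 3.14].

## Interface

Orientations are given as a unit quaternion [w, x, y, z].
In Python, from cell import manip, cams gives the robot as it stands.
- The arm moves only by the tool drive_tool, never from a script. Its argument "motion" is a list of rows, each a list of 7 numbers: the shift along the tool's x, y, z in m, then the turn, a rotation vector about the tool's x, y, z in degrees, then the closure, from 0 (fully open) to 1 (shut). In form: [[tx, ty, tz, ax, ay, az, jaw], ...]. A call has exactly 10 rows; each row shifts and turns the commanded pose from where the row before left it, along the tool's axes as they then stand; what a row does not reach is not made up. A row lasts 1/12 s, in which the tool goes at most 41.7 mm and 7.16 degrees, less where a joint would pass 70% of its speed; a pose out of reach is approached as far as the arm can. A call with a gripper value outside its range is refused whole. The fingers move at their own pace and stop on an object; the grip force is fixed at half the most. Time passes only in rows, so rows that do not move let the fingers close, or fill a call up. It gives the time, the measured TCP pose, the force and the opening at its end, in the units of the state.
- manip.state(): the state, without advancing time (a new reading comes with each control period).
- cams.camera(name): name is "scene" or "top"; returns the picture (420x560x3 uint8, red, green, blue); there is no depth.
- cams.get_calibration(name): a dict with "K" (3x3 intrinsics, pixels), "rvec" (rotation vector, rad) and "tvec" (3), from world to camera coordinates, as OpenCV has them. Camera axes: x right, y down, z forward; pixel columns grow to the right and rows downward; lengths in m; the calibration is good to about 2 mm. A picture is of the moment at which its call begins. get_calibration takes no time and is no camera call.
- manip.sign_off(): hands the job in, once; it reports no verdict.
The state is a dict: "time": time; "joint_pos": joint angles; "dq": joint speeds; "joint_efforts": joint torques, N m; "tool_pos": TCP position; "orientation": TCP orientation; "force": force on the tool from outside, world axes, zero at the start; "moment": the same for the moment, N m; "opening": finger opening in m.
Only numpy, scipy, OpenCV 4.12 (cv2) and the standard library are available. Lean on these libraries where they do the work, as an engineer would, in place of code of your own. Each camera call takes 0.05 s, during which the arm holds its last target. There are 200 camera calls.

## Task

Push the router table's guard arm up by the bare round bar at its free end, with the fingertips or the outside of the fingers under the bar, until it tips past its balance point and stays raised against its stop by itself. Push steadily without flinging, squeezing or forcing it, do not disturb the glue bottle, tape measure, push block or bit case, and finish with the hand clear.

Things in the scene. Friction and masses are not known exactly. Their poses are not given: they have to be found in the camera images.
- router_plate: Fixed black router plate on the bench, 240 (x) x 300 (y) x 12 mm. Origin on the bench surface under the router bit, z up; plate spans y -110 to +190 mm; its -y points roughly at the robot (yaw -1.7 to -1.05). Plywood fence along x +85 mm, top 62 mm up. Two bracket cheeks at y +150 mm, top 137 mm up, carry the guard arm, which when lowered reaches along -y over the bit and past the plate's edge.
- guard_hinge (a point): Centre of the guard arm's hinge, 115 mm above the bench, at x 0, y +150 mm of the plate; axes parallel to the plate's. Hinge axis horizontal, along the plate's x. From it the lowered arm runs along -y: a 24 wide x 18 mm deep aluminium beam to 210 mm out, with a clear hood beneath it (90 mm wide, 100 to 200 mm out, hanging to 58 mm below hinge level), then the bare push bar.
- guard_arm (a joint): Hinge angle, rad: 0 = lowered, level, on its lower stop; grows as the free end rises; 1.25 = upper stop. Below the balance point, somewhere between 0.5 and 0.9 rad (differs each start), the arm falls back; above it, it swings on by itself to the upper stop and stays. The hinge is damped (0.25 N m s/rad); a slow upward push of 1 to 3 N at the bar lifts it.
- push_bar: Bare round steel bar, the arm's free end: 18 mm diameter, in line with the arm, bare from 210 to 339 mm from the hinge. Origin on its centre line 270 mm from the hinge; y along the bar towards the hinge, x along the hinge axis. With the arm lowered its underside is 106 mm above the bench, nothing beneath it but the plate's edge (12 mm high) near its inner end.
- counterweight: Dark steel cylinder, 60 mm diameter, 42 mm long along the hinge axis, on a rod behind the hinge. Origin at its centre, 50 mm beyond the hinge and 50 mm above it when the arm is lowered; turns with the arm.
- glue_bottle: Loose white glue bottle, upright, 56 mm diameter, 150 mm tall; origin at the centre of its underside. Leave alone.
- tape_measure: Loose black tape measure standing on edge, 70 x 36 x 62 mm tall; origin at the centre of its underside. Leave alone.
- push_block: Loose wooden push block lying on the bench, 50 (x) x 130 (y) x 40 mm tall; origin at the centre of its underside. Leave alone.
- bit_case: Loose grey bit case, 100 (x) x 60 (y) x 30 mm tall; origin at the centre of its underside. Leave alone.

How it is judged:
By the outcome, as a careful person would: the job done as asked, in the order asked, and still so for the second after the job is handed in, with the robot touching nothing.
It also fails if it takes over 48 s, if anything falls off the work surface, if the arm or the gripper's body presses on something with over 40 N, if the wrist force passes 120 N, or if a joint passes its speed limit or range.

## Working session

There is one attempt and no reset: what is moved stays moved. The work goes in short steps, Python scripts to look and compute and a tool call to move; the robot and the scene stay as the last step left them, time stands still between calls to the robot, and variables do not carry over. Pictures are saved under pics/ and viewed, about 8 in all and at most 12, crops included, and the job is handed in when it is done.

Besides the shell and the picture viewer there is one more tool, called after "Emit:" as a command line: name --pt "numbers of a row" for each row, then --argument value for the rest. drive_tool: Moves the arm, as the interface text tells. Its arguments: {"type":"object","properties":{"motion":{"type":"array"}},"required":["motion"]}

```bash
mkdir -p pics
python3 - <<'E'
from cell import manip,cams
import cv2,numpy as np
for n in("scene","top"):
    im=cams.camera(n);cv2.imwrite(f"pics/{n}0.png",im[:,:,::-1]);c=cams.get_calibration(n);R=cv2.Rodrigues(np.array(c["rvec"]))[0];print(n,c["K"],-R.T@np.array(c["tvec"]).ravel(),R[2])
s=manip.state();print(s)
E
```

```text
scene [[399.81094976   0.         279.2986325 ]
 [  0.         399.81094976 212.61016574]
 [  0.           0.           1.        ]] [1.205292   0.18203833 0.75679883] [-0.68511003 -0.0624639  -0.72575651]
top [[480.84529042   0.         271.88604885]
 [  0.         480.84529042 203.39612488]
 [  0.           0.           1.        ]] [0.53707417 0.12070639 1.1859541 ] [ 0.09272972 -0.02283138 -0.99542952]
{'time': 0.1, 'joint_pos': array([-1.40356165,  0.43517363,  0.02496275,  1.5740009 , -0.0116075 ,
        1.13398026, -0.07510171]), 'dq': array([ 0.00054048,  0.00044202, -0.00255166, -0.00035506, -0.00066552,
        0.00092117,  0.00223108]), 'joint_efforts': array([ 3.75132251e-03, -6.69122386e+01,  9.88411009e-01, -3.15143323e+01,
       -6.04048348e-02,  3.73407640e-02,  1.06229422e-04]), 'tool_pos': array([0.16652927, 0.60193737, 0.2260127 ]), 'orientation': array([-3.63839988e-05,  1.34540276e-01,  9.90907873e-01, -7.07636900e-04]), 'force': array([0.31879837, 0.50541755, 0.45545051]), 'moment': array([ 0.00683912, -0.03599055,  0.02703521]), 'opening': 0.09163343573730093}
```

View pics/scene0.png

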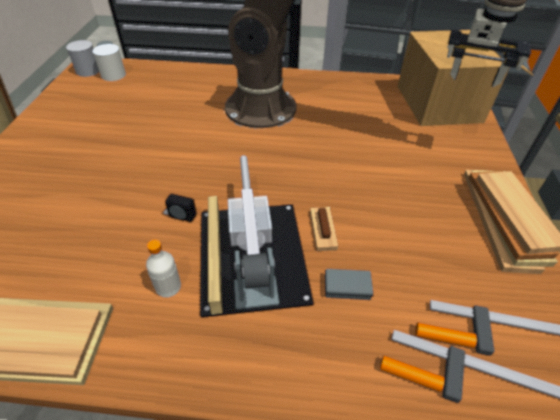

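View pics/top0.png

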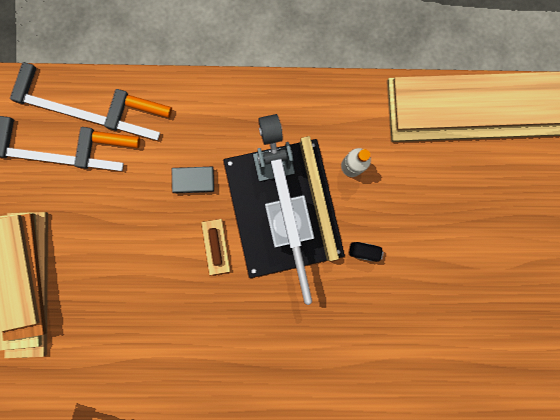

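The top view shows the bar running from about (294,246) to its tip at (308,300), with the hinge near (274,158). The push block is at (215,247), the tape at (366,252), the bottle at (357,162) and the case at (193,180). There is also a wooden box by the gripper's start position. Next I turn these pixels into positions.

```bash
cat > h.py <<'E'
from cell import manip,cams
import cv2,numpy as np
def ray(n,uv,z):
    c=cams.get_calibration(n);R=cv2.Rodrigues(np.array(c["rvec"]))[0];C=-R.T@np.array(c["tvec"]).ravel()
    d=R.T@np.linalg.inv(c["K"])@np.array([*uv,1.]);return C+d*(z-C[2])/d[2]
def proj(n,p):
    c=cams.get_calibration(n);return cv2.projectPoints(np.array(p,float).reshape(-1,3),np.array(c["rvec"]),np.array(c["tvec"]),np.array(c["K"]),None)[0].reshape(-1,2)
E
python3 - <<'E'
from h import *
np.set_printoptions(precision=3,suppress=True)
for k,uv,z in[("tip",(308,301),.115),("barin",(294,246),.115),("hinge",(275,158),.115),("s1",(230,162),.012),("s2",(254,271),.012),("s3",(317,143),.012),("block",(215,247),.04),("tape",(366,250),.06),("bottle",(365,155),.15),("case",(193,178),.03)]:print(k,ray("top",uv,z))
for k,uv,z in[("tip",(244,157),.115),("s",(290,208),.012),("s",(306,298),.012),("s",(207,308),.012),("s",(206,213),.012),("box",(402,33),.15),("boxb",(424,122),0),("boxb",(497,117),0)]:print(k,ray("scene",uv,z))
im=cv2.imread("pics/top0.png");cv2.imwrite("pics/crop.png",cv2.resize(im[110:320,180:400],None,fx=2.7,fy=2.7,interpolation=cv2.INTER_CUBIC))
E
```

```text
tip [0.422 0.015 0.115]
barin [0.542 0.046 0.115]
hinge [0.74  0.09  0.115]
s1 [0.748 0.198 0.012]
s2 [0.482 0.136 0.012]
s3 [ 0.798 -0.017  0.012]
block [0.539 0.228 0.04 ]
tape [ 0.535 -0.127  0.06 ]
bottle [ 0.742 -0.107  0.15 ]
case [0.704 0.285 0.03 ]
tip [0.416 0.018 0.115]
s [0.483 0.144 0.012]
s [0.746 0.2   0.012]
s [ 0.792 -0.004  0.012]
s [ 0.525 -0.068  0.012]
box [-0.321  0.485  0.15 ]
boxb [0.021 0.555 0.   ]
boxb [-0.039  0.808  0.   ]
```

View pics/crop.png

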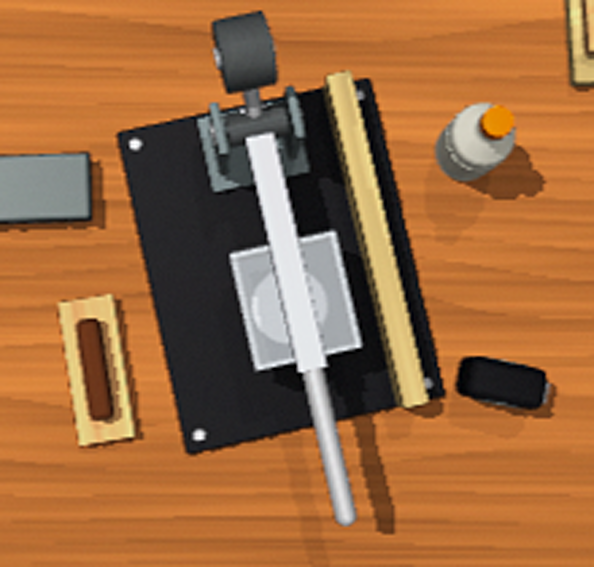

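```bash
cat >> h.py <<'E'
from scipy.spatial.transform import Rotation as Ro
H=np.array([.747,.092,.115]);u=np.array([.975,.22,0]);u/=np.linalg.norm(u);n=np.array([-u[1],u[0],0]);up=np.array([0,0,1.])
def goal(tilt=30,r=.295,s=.022,drop=.02,back=0.,th=0.):
    c,sn=np.cos(np.radians(tilt)),np.sin(np.radians(tilt))
    z=-n*c-up*sn;e=up*c-n*sn;y=u;x=np.cross(y,z)
    p=H-r*u-e*.019+s*z-drop*up-back*z
    return p,Ro.from_matrix(np.c_[x,y,z])
def plan(p1,R1,N,st=None,show=True):
    st=st or manip.state();q=st["orientation"];R0=Ro.from_quat([q[1],q[2],q[3],q[0]]);p0=np.array(st["tool_pos"])
    w=(R0.inv()*R1).as_rotvec()/N;print("now",p0.round(3),"goal",p1.round(3),"rot/row deg",np.degrees(w).round(2))
    for k in range(N):
        Rk=R0*Ro.from_rotvec(w*k);print(k,(Rk.inv().apply((p1-p0)/N)*1000).round(0),end=" ")
    print()
E
python3 - <<'E'
from h import *
p,R=goal(back=.15);print(p,R.as_matrix())
plan(np.array([.36,.36,.30]),R,20)
E
```

```text
[0.43274449 0.14446805 0.14254552] [[-1.10053664e-01  9.75475660e-01  1.90618538e-01]
 [ 4.87737830e-01  2.20107328e-01 -8.44786703e-01]
 [-8.66025404e-01 -1.11022302e-16 -5.00000000e-01]]
now [0.167 0.602 0.226] goal [0.36 0.36 0.3 ] rot/row deg [ 1.61 -2.69  2.79]
0 [-13.  -9.  -4.] 1 [-13.  -9.  -3.] 2 [-14.  -8.  -2.] 3 [-14.  -7.  -1.] 4 [-14.  -7.  -0.] 5 [-15.  -6.   1.] 6 [-15.  -5.   1.] 7 [-15.  -4.   2.] 8 [-15.  -4.   3.] 9 [-15.  -3.   4.] 10 [-15.  -2.   5.] 11 [-15.  -1.   5.] 12 [-15.  -0.   6.] 13 [-14.   1.   7.] 14 [-14.   2.   7.] 15 [-13.   3.   8.] 16 [-13.   3.   9.] 17 [-12.   4.   9.] 18 [-12.   5.  10.] 19 [-11.   6.  10.]
```

Emit:
drive_tool --pt "-0.013 -0.009 -0.004 1.61 -2.69 2.79 1" --pt "-0.013 -0.009 -0.003 1.61 -2.69 2.79 1" --pt "-0.014 -0.008 -0.002 1.61 -2.69 2.79 1" --pt "-0.014 -0.007 -0.001 1.61 -2.69 2.79 1" --pt "-0.014 -0.007 0 1.61 -2.69 2.79 1" --pt "-0.015 -0.006 0.001 1.61 -2.69 2.79 1" --pt "-0.015 -0.005 0.001 1.61 -2.69 2.79 1" --pt "-0.015 -0.004 0.002 1.61 -2.69 2.79 1" --pt "-0.015 -0.004 0.003 1.61 -2.69 2.79 1" --pt "-0.015 -0.003 0.004 1.61 -2.69 2.79 1"

```text
time: 0.93
tool_pos: [0.263, 0.4807, 0.2641]
orientation: [0.21, 0.362, 0.892, -0.168]
force: [0.4, 0.8, -0.2]
opening: 0.0297
```

Emit:
drive_tool --pt "-0.015 -0.002 0.005 1.61 -2.69 2.79 1" --pt "-0.015 -0.001 0.005 1.61 -2.69 2.79 1" --pt "-0.015 0 0.006 1.61 -2.69 2.79 1" --pt "-0.014 0.001 0.007 1.61 -2.69 2.79 1" --pt "-0.014 0.002 0.007 1.61 -2.69 2.79 1" --pt "-0.013 0.003 0.008 1.61 -2.69 2.79 1" --pt "-0.013 0.003 0.009 1.61 -2.69 2.79 1" --pt "-0.012 0.004 0.009 1.61 -2.69 2.79 1" --pt "-0.012 0.005 0.01 1.61 -2.69 2.79 1" --pt "-0.011 0.006 0.01 1.61 -2.69 2.79 1"

```text
time: 1.77
tool_pos: [0.36, 0.3598, 0.3007]
orientation: [0.391, 0.541, 0.675, -0.313]
force: [0.2, 0.1, 0.2]
opening: 0.0004
```

Run:
```python
from h import *
s=manip.state();print(s["joint_pos"].round(2),s["time"],s["force"].round(1))
p,R=goal(back=.15);plan(p,R,20)
```

```text
[-1.51  0.74  0.48  1.42  0.37  1.85 -0.83] 1.7667 [0.2 0.1 0.2]
now [0.36  0.36  0.301] goal [0.433 0.144 0.143] rot/row deg [-0.    0.01 -0.01]
0 [ 1.  1. 14.] 1 [ 1.  1. 14.] 2 [ 1.  1. 14.] 3 [ 1.  1. 14.] 4 [ 1.  1. 14.] 5 [ 1.  1. 14.] 6 [ 1.  1. 14.] 7 [ 1.  1. 14.] 8 [ 1.  1. 14.] 9 [ 1.  1. 14.] 10 [ 1.  1. 14.] 11 [ 1.  1. 14.] 12 [ 1.  1. 14.] 13 [ 1.  1. 14.] 14 [ 1.  1. 14.] 15 [ 1.  1. 14.] 16 [ 1.  1. 14.] 17 [ 1.  1. 14.] 18 [ 1.  1. 14.] 19 [ 1.  1. 14.]
```

Emit:
drive_tool --pt "0.001 0.001 0.014 0 0 0 1" --pt "0.001 0.001 0.014 0 0 0 1" --pt "0.001 0.001 0.014 0 0 0 1" --pt "0.001 0.001 0.014 0 0 0 1" --pt "0.001 0.001 0.014 0 0 0 1" --pt "0.001 0.001 0.014 0 0 0 1" --pt "0.001 0.001 0.014 0 0 0 1" --pt "0.001 0.001 0.014 0 0 0 1" --pt "0.001 0.001 0.014 0 0 0 1" --pt "0.001 0.001 0.014 0 0 0 1"

```text
time: 2.6
tool_pos: [0.3956, 0.2482, 0.2215]
orientation: [0.391, 0.541, 0.676, -0.312]
force: [0.1, 0.1, -0.5]
opening: 0.0004
```

Emit:
drive_tool --pt "0.001 0.001 0.014 0 0 0 1" --pt "0.001 0.001 0.014 0 0 0 1" --pt "0.001 0.001 0.014 0 0 0 1" --pt "0.001 0.001 0.014 0 0 0 1" --pt "0.001 0.001 0.014 0 0 0 1" --pt "0.001 0.001 0.014 0 0 0 1" --pt "0.001 0.001 0.014 0 0 0 1" --pt "0 0 0 0 0 0 1" --pt "0 0 0 0 0 0 1" --pt "0 0 0 0 0 0 1"

```text
time: 3.43
tool_pos: [0.42, 0.1722, 0.1669]
orientation: [0.39, 0.541, 0.677, -0.312]
force: [0.7, 0.3, -0.2]
opening: 0.0003
```

Run:
```python
from h import *
s=manip.state();print(s["joint_pos"].round(2),s["time"],s["force"].round(1))
p,R=goal();plan(p,R,10)
im=cams.camera("scene");cv2.imwrite("pics/s1.png",cv2.resize(im[60:330,120:480,::-1],None,fx=2.1,fy=2.1))
```

```text
[-1.36  0.74  0.49  1.88  0.46  1.34 -0.93] 3.4333 [ 0.7  0.3 -0.2]
now [0.42  0.172 0.167] goal [0.461 0.018 0.068] rot/row deg [ 0.   -0.01  0.  ]
0 [ 1.  1. 19.] 1 [ 1.  1. 19.] 2 [ 1.  1. 19.] 3 [ 1.  1. 19.] 4 [ 1.  1. 19.] 5 [ 1.  1. 19.] 6 [ 1.  1. 19.] 7 [ 1.  1. 19.] 8 [ 1.  1. 19.] 9 [ 1.  1. 19.]
```

View pics/s1.png

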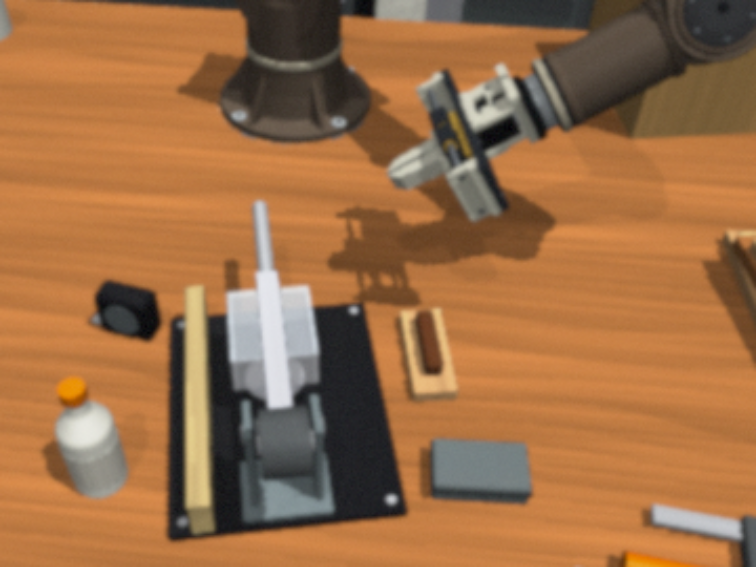

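Run:
```python
from h import *
p,R=goal(r=.315,s=.02);plan(p,R,1);p,R=goal(r=.315,s=.02,back=.06);plan(p,R,1)
```

```text
now [0.42  0.172 0.167] goal [0.441 0.015 0.069] rot/row deg [ 0.08 -0.09  0.03]
0 [  6. -14. 186.] 
now [0.42  0.172 0.167] goal [0.43  0.066 0.099] rot/row deg [ 0.08 -0.09  0.03]
0 [  6. -14. 126.]
```

Emit:
drive_tool --pt "0.001 -0.0015 0.015 0 0 0 1" --pt "0.001 -0.0015 0.015 0 0 0 1" --pt "0.001 -0.0015 0.015 0 0 0 1" --pt "0.001 -0.0015 0.015 0 0 0 1" --pt "0.001 -0.0015 0.015 0 0 0 1" --pt "0.001 -0.0015 0.015 0 0 0 1" --pt "0 -0.0015 0.015 0 0 0 1" --pt "0 -0.0015 0.015 0 0 0 1" --pt "0 -0.001 0.015 0 0 0 1" --pt "0 -0.001 0.015 0 0 0 1"

```text
time: 4.32
tool_pos: [0.4348, 0.0455, 0.086]
orientation: [0.39, 0.54, 0.677, -0.311]
force: [0.5, -0.4, 0.7]
opening: 0.0004
```

Emit:
drive_tool --pt "0 0 0.009 0 0 0 1" --pt "0 0 0.009 0 0 0 1" --pt "0 0 0.009 0 0 0 1" --pt "0 0 0.009 0 0 0 1" --pt "0 0 0 0 0 0 1" --pt "0 0 0 0 0 0 1" --pt "0 0 0 0 0 0 1" --pt "0 0 0 0 0 0 1" --pt "0 0 0 0 0 0 1" --pt "0 0 0 0 0 0 1"

```text
time: 5.15
tool_pos: [0.4412, 0.0149, 0.0683]
orientation: [0.39, 0.54, 0.677, -0.312]
force: [1.1, -0.8, 0.3]
opening: 0.0001
```

Run:
```python
from h import *
s=manip.state();print(s["joint_pos"].round(2),s["time"],s["force"].round(1),s["tool_pos"].round(4))
p,R=goal(r=.315,s=.02);plan(p,R,1)
im=cams.camera("scene");cv2.imwrite("pics/s2.png",cv2.resize(im[100:300,180:400,::-1],None,fx=2.7,fy=2.7))
im=cams.camera("top");cv2.imwrite("pics/t2.png",cv2.resize(im[180:390,200:400,::-1],None,fx=2.7,fy=2.7))
# arc: unit rot about hinge axis, tool coords
T=R.as_matrix();ax=-n if np.cross(-n,-u)[2]>0 else n;print("axis tool",T.T@ax, "v tool/rad",T.T@np.cross(ax,p-H))
```

```text
[-1.21  0.86  0.53  2.16  0.62  0.9  -1.07] 5.15 [ 1.1 -0.8  0.3] [0.4412 0.0149 0.0683]
now [0.441 0.015 0.068] goal [0.441 0.015 0.069] rot/row deg [ 0.07 -0.09  0.05]
0 [-0.  0. -0.] 
axis tool [ 5.00000000e-01  1.65139927e-16 -8.66025404e-01] v tool/rad [-0.272798   -0.04645448 -0.1575    ]
```

View pics/s2.png

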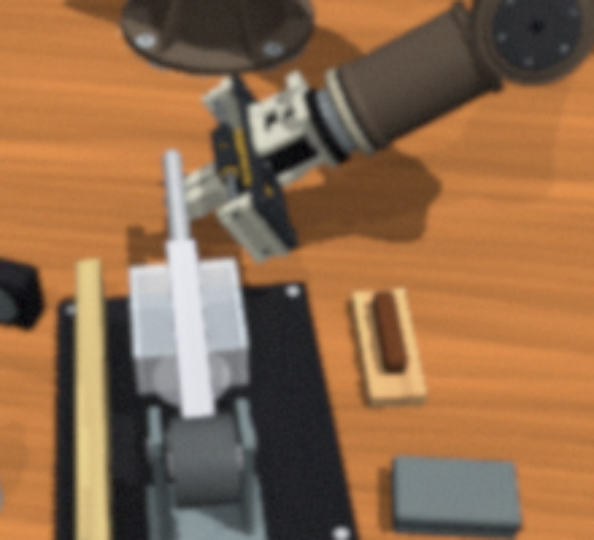

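View pics/t2.png

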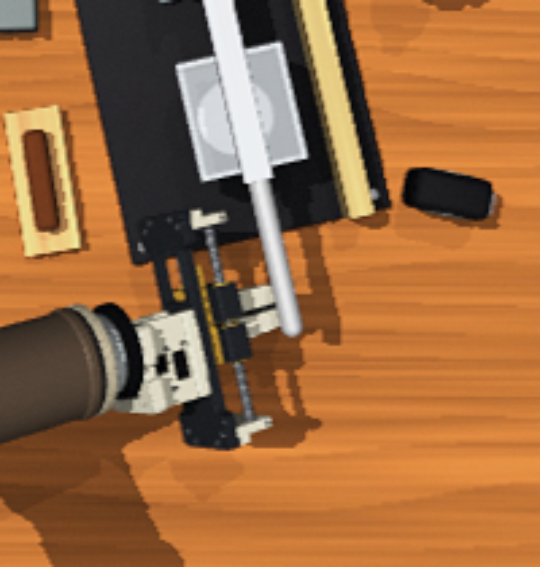

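Emit:
drive_tool --pt "0 0 0.0025 0 0 0 1" --pt "0 0 0.0025 0 0 0 1" --pt "-0.0015 0 -0.001 0 0 0 1" --pt "-0.0015 0 -0.001 0 0 0 1" --pt "-0.0015 0 -0.001 0 0 0 1" --pt "-0.0015 0 -0.001 0 0 0 1" --pt "-0.0015 0 -0.001 0 0 0 1" --pt "-0.0015 0 -0.001 0 0 0 1" --pt "-0.0015 0 -0.001 0 0 0 1" --pt "-0.0015 0 -0.001 0 0 0 1"

```text
time: 6.08
tool_pos: [0.4419, 0.0112, 0.0804]
orientation: [0.39, 0.541, 0.677, -0.312]
force: [-0.0, -0.7, -0.2]
opening: 0.0002
```

Emit:
drive_tool --pt "-0.0017 -0.0003 -0.001 0.17 0 -0.3 1" --pt "-0.0017 -0.0003 -0.001 0.17 0 -0.3 1" --pt "-0.0017 -0.0003 -0.001 0.17 0 -0.3 1" --pt "-0.0017 -0.0003 -0.001 0.17 0 -0.3 1" --pt "-0.0017 -0.0003 -0.001 0.17 0 -0.3 1" --pt "-0.0017 -0.0003 -0.001 0.17 0 -0.3 1" --pt "-0.0017 -0.0003 -0.001 0.17 0 -0.3 1" --pt "-0.0017 -0.0003 -0.001 0.17 0 -0.3 1" --pt "-0.0017 -0.0003 -0.001 0.17 0 -0.3 1" --pt "-0.0017 -0.0003 -0.001 0.17 0 -0.3 1"

```text
time: 6.92
tool_pos: [0.4395, 0.0109, 0.1001]
orientation: [0.374, 0.528, 0.686, -0.332]
force: [0.9, 0.4, -1.8]
opening: 0.0006
```

Emit:
drive_tool --pt "-0.0033 -0.0006 -0.0019 0.34 0 -0.6 1" --pt "-0.0033 -0.0006 -0.0019 0.34 0 -0.6 1" --pt "-0.0033 -0.0006 -0.0019 0.34 0 -0.6 1" --pt "-0.0033 -0.0006 -0.0019 0.34 0 -0.6 1" --pt "-0.0033 -0.0006 -0.0019 0.34 0 -0.6 1" --pt "-0.0033 -0.0006 -0.0019 0.34 0 -0.6 1" --pt "-0.0033 -0.0006 -0.0019 0.34 0 -0.6 1" --pt "-0.0033 -0.0006 -0.0019 0.34 0 -0.6 1" --pt "-0.0033 -0.0006 -0.0019 0.34 0 -0.6 1" --pt "-0.0033 -0.0006 -0.0019 0.34 0 -0.6 1"

```text
time: 7.75
tool_pos: [0.4378, 0.0103, 0.1389]
orientation: [0.34, 0.502, 0.703, -0.372]
force: [0.8, 0.9, -0.2]
opening: 0.0007
```

Emit:
drive_tool --pt "-0.0033 -0.0006 -0.0019 0.34 0 -0.6 1" --pt "-0.0033 -0.0006 -0.0019 0.34 0 -0.6 1" --pt "-0.0033 -0.0006 -0.0019 0.34 0 -0.6 1" --pt "-0.0033 -0.0006 -0.0019 0.34 0 -0.6 1" --pt "-0.0033 -0.0006 -0.0019 0.34 0 -0.6 1" --pt "-0.0033 -0.0006 -0.0019 0.34 0 -0.6 1" --pt "-0.0033 -0.0006 -0.0019 0.34 0 -0.6 1" --pt "-0.0033 -0.0006 -0.0019 0.34 0 -0.6 1" --pt "-0.0033 -0.0006 -0.0019 0.34 0 -0.6 1" --pt "-0.0033 -0.0006 -0.0019 0.34 0 -0.6 1"

```text
time: 8.58
tool_pos: [0.4409, 0.0109, 0.1773]
orientation: [0.305, 0.475, 0.717, -0.41]
force: [0.6, 1.0, -1.6]
opening: 0.0002
```

```bash
cat >> h.py <<'E'
def arc():
    st=manip.state();q=st["orientation"];T=Ro.from_quat([q[1],q[2],q[3],q[0]]).as_matrix();d=np.array(st["tool_pos"])-H
    rad=-(d@u);print("t",st["time"],"joints",st["joint_pos"].round(2),"F",st["force"].round(1),"M",st["moment"].round(2))
    print("tcp out/up/n from hinge",rad.round(4),d[2].round(4),(d@n).round(4),"ang",np.arctan2(d[2],rad).round(3),"R",np.hypot(d[2],rad).round(4),"tool pitch",np.arcsin(-T[2,1]).round(3))
E
python3 - <<'E'
from h import *
arc()
im=cams.camera("scene");cv2.imwrite("pics/s3.png",cv2.resize(im[80:300,150:400,::-1],None,fx=2.4,fy=2.4))
E
```

```text
t 8.5833 joints [-1.12  0.67  0.5   2.03  0.58  1.24 -0.62] F [ 0.6  1.  -1.6] M [1.17 0.   0.01]
tcp out/up/n from hinge 0.3165 0.0623 -0.0118 ang 0.194 R 0.3225 tool pitch 0.303
```

View pics/s3.png

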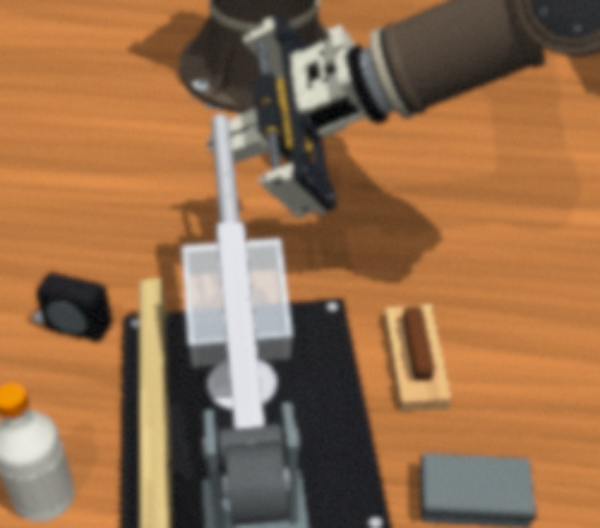

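The arm is rising with the fingers under the bar near its end, and everything else is undisturbed. I continue along the same arc with a slight inward correction.

Emit:
drive_tool --pt "-0.0033 -0.0003 -0.0019 0.34 0 -0.6 1" --pt "-0.0033 -0.0003 -0.0019 0.34 0 -0.6 1" --pt "-0.0033 -0.0003 -0.0019 0.34 0 -0.6 1" --pt "-0.0033 -0.0003 -0.0019 0.34 0 -0.6 1" --pt "-0.0033 -0.0003 -0.0019 0.34 0 -0.6 1" --pt "-0.0033 -0.0003 -0.0019 0.34 0 -0.6 1" --pt "-0.0033 -0.0003 -0.0019 0.34 0 -0.6 1" --pt "-0.0033 -0.0003 -0.0019 0.34 0 -0.6 1" --pt "-0.0033 -0.0003 -0.0019 0.34 0 -0.6 1" --pt "-0.0033 -0.0003 -0.0019 0.34 0 -0.6 1"

```text
time: 9.47
tool_pos: [0.4512, 0.0131, 0.214]
orientation: [0.269, 0.445, 0.728, -0.446]
force: [-0.6, -0.2, -0.6]
opening: 0.0003
```

Emit:
drive_tool --pt "-0.0033 -0.0003 -0.0019 0.34 0 -0.6 1" --pt "-0.0033 -0.0003 -0.0019 0.34 0 -0.6 1" --pt "-0.0033 -0.0003 -0.0019 0.34 0 -0.6 1" --pt "-0.0033 -0.0003 -0.0019 0.34 0 -0.6 1" --pt "-0.0033 -0.0003 -0.0019 0.34 0 -0.6 1" --pt "-0.0033 -0.0003 -0.0019 0.34 0 -0.6 1" --pt "-0.0033 -0.0003 -0.0019 0.34 0 -0.6 1" --pt "-0.0033 -0.0003 -0.0019 0.34 0 -0.6 1" --pt "-0.0033 -0.0003 -0.0019 0.34 0 -0.6 1" --pt "-0.0033 -0.0003 -0.0019 0.34 0 -0.6 1"

```text
time: 10.3
tool_pos: [0.4657, 0.0164, 0.2491]
orientation: [0.232, 0.414, 0.737, -0.481]
force: [-0.4, 0.1, -0.1]
opening: 0.001
```

```bash
python3 -c "
from h import *
arc()"
```

```text
t 10.3 joints [-1.04  0.65  0.49  1.85  0.57  1.48 -0.27] F [-0.4  0.1 -0.1] M [ 1.   -0.02 -0.04]
tcp out/up/n from hinge 0.2911 0.1341 -0.0119 ang 0.432 R 0.3205 tool pitch 0.543
```

Emit:
drive_tool --pt "-0.0033 -0.0003 -0.0019 0.34 0 -0.6 1" --pt "-0.0033 -0.0003 -0.0019 0.34 0 -0.6 1" --pt "-0.0033 -0.0003 -0.0019 0.34 0 -0.6 1" --pt "-0.0033 -0.0003 -0.0019 0.34 0 -0.6 1" --pt "-0.0033 -0.0003 -0.0019 0.34 0 -0.6 1" --pt "-0.0033 -0.0003 -0.0019 0.34 0 -0.6 1" --pt "-0.0033 -0.0003 -0.0019 0.34 0 -0.6 1" --pt "-0.0033 -0.0003 -0.0019 0.34 0 -0.6 1" --pt "-0.0033 -0.0003 -0.0019 0.34 0 -0.6 1" --pt "-0.0033 -0.0003 -0.0019 0.34 0 -0.6 1"

```text
time: 11.13
tool_pos: [0.4841, 0.0205, 0.2823]
orientation: [0.194, 0.382, 0.743, -0.514]
force: [0.3, 0.0, 0.2]
opening: 0.0004
```

Run:
```python
from h import *
arc()
im=cams.camera("scene");cv2.imwrite("pics/s4.png",cv2.resize(im[60:300,150:400,::-1],None,fx=2.4,fy=2.4))
```

```text
t 11.1333 joints [-1.    0.66  0.48  1.75  0.58  1.6  -0.11] F [0.3 0.  0.2] M [ 1.03 -0.08 -0.02]
tcp out/up/n from hinge 0.2722 0.1673 -0.0119 ang 0.551 R 0.3195 tool pitch 0.663
```

View pics/s4.png

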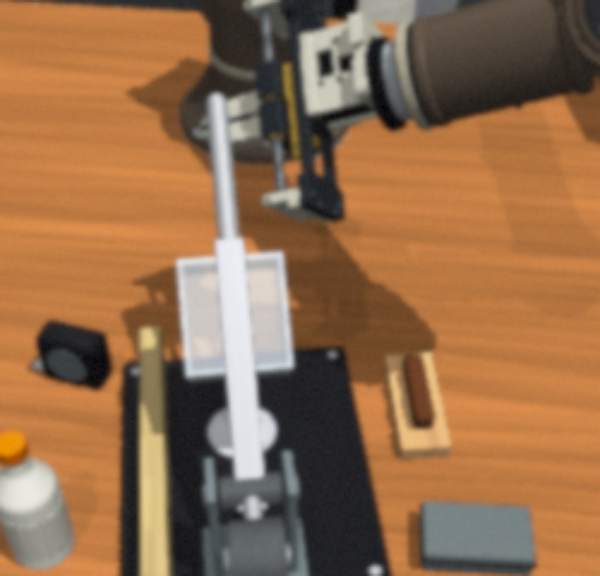

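Contact still looks good, with the bar at (225,150) over the fingers and the arm at roughly 0.65 rad. I keep going.

Emit:
drive_tool --pt "-0.0033 -0.0003 -0.0019 0.34 0 -0.6 1" --pt "-0.0033 -0.0003 -0.0019 0.34 0 -0.6 1" --pt "-0.0033 -0.0003 -0.0019 0.34 0 -0.6 1" --pt "-0.0033 -0.0003 -0.0019 0.34 0 -0.6 1" --pt "-0.0033 -0.0003 -0.0019 0.34 0 -0.6 1" --pt "-0.0033 -0.0003 -0.0019 0.34 0 -0.6 1" --pt "-0.0033 -0.0003 -0.0019 0.34 0 -0.6 1" --pt "-0.0033 -0.0003 -0.0019 0.34 0 -0.6 1" --pt "-0.0033 -0.0003 -0.0019 0.34 0 -0.6 1" --pt "-0.0033 -0.0003 -0.0019 0.34 0 -0.6 1"

```text
time: 12.02
tool_pos: [0.5063, 0.0255, 0.3129]
orientation: [0.155, 0.348, 0.747, -0.545]
force: [-0.3, -0.8, -0.4]
opening: 0.0004
```

Emit:
drive_tool --pt "-0.0033 -0.0003 -0.0019 0.34 0 -0.6 1" --pt "-0.0033 -0.0003 -0.0019 0.34 0 -0.6 1" --pt "-0.0033 -0.0003 -0.0019 0.34 0 -0.6 1" --pt "-0.0033 -0.0003 -0.0019 0.34 0 -0.6 1" --pt "-0.0033 -0.0003 -0.0019 0.34 0 -0.6 1" --pt "-0.0033 -0.0003 -0.0019 0.34 0 -0.6 1" --pt "-0.0033 -0.0003 -0.0019 0.34 0 -0.6 1" --pt "-0.0033 -0.0003 -0.0019 0.34 0 -0.6 1" --pt "-0.0033 -0.0003 -0.0019 0.34 0 -0.6 1" --pt "-0.0033 -0.0003 -0.0019 0.34 0 -0.6 1"

```text
time: 12.85
tool_pos: [0.5319, 0.0313, 0.3406]
orientation: [0.116, 0.313, 0.747, -0.575]
force: [0.1, 0.1, 0.5]
opening: 0.0003
```

Run:
```python
from h import *
arc()
im=cams.camera("scene");cv2.imwrite("pics/s5.png",cv2.resize(im[40:300,150:400,::-1],None,fx=2.3,fy=2.3))
```

```text
t 12.85 joints [-0.91  0.73  0.47  1.52  0.62  1.8   0.23] F [0.1 0.1 0.5] M [ 1.09 -0.23 -0.02]
tcp out/up/n from hinge 0.2231 0.2256 -0.0118 ang 0.791 R 0.3173 tool pitch 0.904
```

View pics/s5.png

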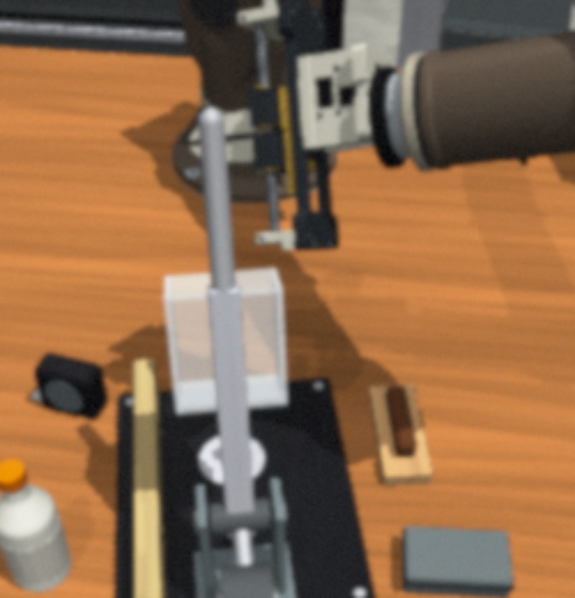

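Emit:
drive_tool --pt "-0.0033 -0.0003 -0.0019 0.34 0 -0.6 1" --pt "-0.0033 -0.0003 -0.0019 0.34 0 -0.6 1" --pt "-0.0033 -0.0003 -0.0019 0.34 0 -0.6 1" --pt "-0.0033 -0.0003 -0.0019 0.34 0 -0.6 1" --pt "-0.0033 -0.0003 -0.0019 0.34 0 -0.6 1" --pt "-0.0033 -0.0003 -0.0019 0.34 0 -0.6 1" --pt "-0.0033 -0.0003 -0.0019 0.34 0 -0.6 1" --pt "-0.0033 -0.0003 -0.0019 0.34 0 -0.6 1" --pt "-0.0033 -0.0003 -0.0019 0.34 0 -0.6 1" --pt "-0.0033 -0.0003 -0.0019 0.34 0 -0.6 1"

```text
time: 13.73
tool_pos: [0.5606, 0.0379, 0.3649]
orientation: [0.077, 0.277, 0.745, -0.602]
force: [0.1, -0.0, 0.4]
opening: 0.0003
```

Run:
```python
from h import *
arc()
for th in(.8,.85,.9,.95,1,1.05,1.1,1.15,1.2,1.25):print(th,[proj(c,H+.339*(-u*np.cos(th)+up*np.sin(th))).round(0)[0] for c in("scene","top")])
a=cams.camera("scene")[20:240,150:370];b=cams.camera("top")[120:340,170:390]
cv2.imwrite("pics/s6.png",cv2.resize(np.hstack([a,b])[:,:,::-1],None,fx=1.8,fy=1.8))
```

```text
t 13.7333 joints [-0.87  0.78  0.47  1.39  0.66  1.9   0.41] F [ 0.1 -0.   0.4] M [ 1.07 -0.23  0.01]
tcp out/up/n from hinge 0.1937 0.2499 -0.0118 ang 0.911 R 0.3162 tool pitch 1.025
0.8 [array([240.,  91.]), array([307., 260.])]
0.85 [array([240.,  89.]), array([306., 253.])]
0.9 [array([240.,  87.]), array([305., 246.])]
0.95 [array([240.,  86.]), array([304., 238.])]
1 [array([240.,  85.]), array([303., 229.])]
1.05 [array([240.,  84.]), array([301., 220.])]
1.1 [array([241.,  84.]), array([300., 211.])]
1.15 [array([241.,  85.]), array([298., 201.])]
1.2 [array([241.,  86.]), array([296., 191.])]
1.25 [array([242.,  88.]), array([294., 181.])]
```

View pics/s6.png

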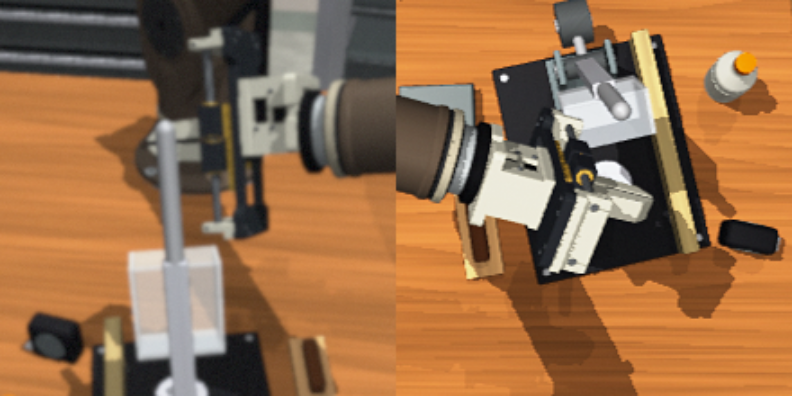

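The top view puts the bar tip at about (294,178), which matches 1.25 rad: the arm is on its upper stop and clear of the fingers. I retreat left, away from the bar.

Emit:
drive_tool --pt "0.004 0 0 0 0 0 1" --pt "0.004 0 0 0 0 0 1" --pt "0.002 0 -0.01 0 0 0 1" --pt "0.002 0 -0.01 0 0 0 1" --pt "0.002 0 -0.01 0 0 0 1" --pt "0.002 0 -0.01 0 0 0 1" --pt "0.002 0 -0.01 0 0 0 1" --pt "0.002 0 -0.01 0 0 0 1" --pt "0.002 0 -0.01 0 0 0 1" --pt "0.002 0 -0.01 0 0 0 1"

```text
time: 14.67
tool_pos: [0.5579, 0.1219, 0.3752]
orientation: [0.077, 0.277, 0.745, -0.601]
force: [-0.3, -0.0, -0.7]
opening: 0.0006
```

```bash
python3 -c "
from h import *
arc();s=manip.state();print(s['tool_pos']);q=s['orientation'];print(Ro.from_quat([q[1],q[2],q[3],q[0]]).as_matrix().round(2))"
```

```text
t 14.6667 joints [-0.99  0.87  0.6   1.24  0.56  1.99  0.5 ] F [-0.3 -0.  -0.7] M [ 1.06 -0.24 -0.02]
tcp out/up/n from hinge 0.1779 0.2602 0.0708 ang 0.971 R 0.3152 tool pitch 1.023
[0.5579079  0.12193558 0.37523347]
[[-0.83  0.51 -0.22]
 [ 0.32  0.12 -0.94]
 [-0.45 -0.85 -0.26]]
```

Emit:
drive_tool --pt "0.009 -0.005 0 0 0 0 1" --pt "0.009 -0.005 0 0 0 0 1" --pt "0.009 -0.005 0 0 0 0 1" --pt "0.009 -0.005 0 0 0 0 1" --pt "0.009 -0.005 0 0 0 0 1" --pt "0.009 -0.005 0 0 0 0 1" --pt "0.009 -0.005 0 0 0 0 1" --pt "0.009 -0.005 0 0 0 0 1" --pt "0.009 -0.005 0 0 0 0 1" --pt "0 0 0 0 0 0 1"

```text
time: 15.5
tool_pos: [0.4659, 0.1422, 0.3772]
orientation: [0.077, 0.276, 0.746, -0.601]
force: [-0.2, -0.4, 0.7]
opening: -0.0
```

Emit:
drive_tool --pt "0 0 0 0 0 0 1" --pt "0 0 0 0 0 0 1" --pt "0 0 0 0 0 0 1" --pt "0 0 0 0 0 0 1" --pt "0 0 0 0 0 0 1" --pt "0 0 0 0 0 0 1" --pt "0 0 0 0 0 0 1" --pt "0 0 0 0 0 0 1" --pt "0 0 0 0 0 0 1" --pt "0 0 0 0 0 0 1"

```text
time: 16.33
tool_pos: [0.4675, 0.1411, 0.3772]
orientation: [0.077, 0.277, 0.745, -0.602]
force: [-0.5, -1.3, -1.5]
opening: 0.0005
```

Run:
```python
from h import *
arc()
b=cams.camera("top")
cv2.imwrite("pics/t7.png",b[:,:,::-1])
```

```text
t 16.3333 joints [-1.14  0.78  0.61  1.43  0.5   1.99  0.38] F [-0.5 -1.3 -1.5] M [ 1.07 -0.25  0.  ]
tcp out/up/n from hinge 0.2619 0.2622 0.1094 ang 0.786 R 0.3706 tool pitch 1.023
```

View pics/t7.png

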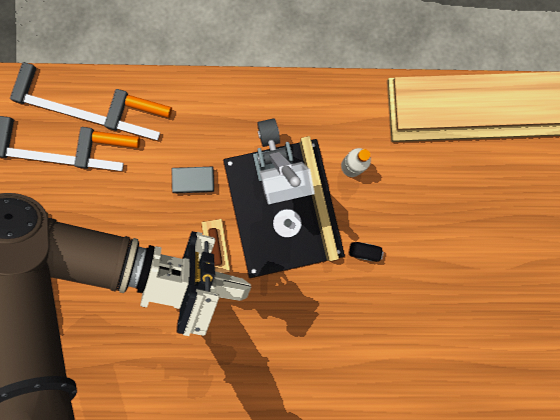

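The bar tip is at about (294,181), so the arm is still on its upper stop. The bottle, tape, block and case are where they started, and the hand is clear and still.

```bash
python3 -c "
from cell import manip
print(manip.sign_off())"
```

```text
the job is handed in; nothing more can be done
None
```

The guard arm is raised and resting on its upper stop by itself, and I handed the job in at about 16.4 s of the 48 s allowed.

- **How:** I put the closed fingers under the bare bar about 0.315 m from the hinge and raised it along its arc at about 0.14 rad/s. It tipped past its balance point and swung on to the stop. I then backed the hand off to the robot's left and towards its base.
- **Forces:** In the readings at the end of each move, the force on the tool stayed within about 2 N.
- **Last checks:** In the final top view, the bar tip is at about (294,181), which matches 1.25 rad. The glue bottle, tape measure, push block and bit case look to be where they started. The hand is more than 10 cm from the guard arm.
- **Close to a limit:** Joint 6 ended at 1.99 rad, just inside its 2.0 limit. I saw this during the retreat and changed direction.

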